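# Last ultraviolet burst, then lift out the carrier

## Task

Give the bronze chestpiece its last burst of ultraviolet: pull the black shutter knob on the front of the beige box out until it clicks, leave it out for at least two seconds, then push it fully home. Only then take the steel carrier tray by its blue upright grip and lift it straight up out of the box, level all the way, with the chestpiece and the little white pot still riding on it. Finish while still holding it, steady and level over the box about 15 cm higher than it sat, and leave the other things on the counter alone.

Things in the scene. Friction and masses are not known exactly. Their poses are not given: they have to be found in the camera images.
- uvbox: Squat beige UV box, fixed, 80 mm high. Origin on the counter; x from its front (robot's side) to its back (-100 to 100 mm), y left (-140 to 100), z up. Open well 105 (x) by 145 mm (y), centred at x = 20, y = 0, floor 35 mm above the counter. A grey ridged timer knob (not used, top 100 mm above the counter) stands on the right-hand deck at x = 20, y = -107.
- shutter (a joint): Travel of the black shutter knob, m: 0 fully home (as at the start), 0.040 fully out; it slides straight out of the box's front, along the box's -x. Detented: about 5 N takes it out of either end; past the middle (0.020) it springs to the nearer end and stays there. Rigid stops at both ends; damped, about 20 N s/m.
- shutter_grip (a point): Centre of the black round shutter knob, 28 mm in diameter, 26 mm long, axis along the box's x, on a chromed 10 mm rod, 60 mm above the counter. It stands 35 mm before the box's front face when home, 75 mm when out. Can be pinched from above across the box's y. Axes as the box's.
- carrier: Loose steel tray seated in the well, about 0.25 kg: 90 mm (its x) by 130 mm (its y), floor 4 mm thick, rim 10 mm high. Origin at the centre of its underside, z up. At its middle stands a blue upright flat grip, 50 mm along x, 12 mm thick along y, top 96 mm above the underside. Within 5 mm of the well's centre, nearly parallel to the box.
- carrier_grip (a point): Point in the blue grip of the carrier, on its centre line, 78 mm above the carrier's underside (18 mm below the grip's top): where to pinch it, across the carrier's y. Its axes are those of the carrier.
- chestpiece: Bronze-toned cardiology chestpiece, about 0.08 kg, loose on one side of the carrier's grip (left or right varies): a disc 44 mm in diameter with a smaller bell above, 26 mm high, with a stub stem reaching 34 mm from its axis along its x. Origin at the centre of its underside.
- pot: White porcelain specimen pot, about 0.06 kg, loose on the other side of the carrier's grip: 40 mm in diameter, 30 mm high, open at the top. Origin at the centre of its underside.
- caliper: Polished steel measuring caliper lying on the counter near the box's front left, 150 mm long. Origin under the middle of its beam. Bystander.
- penlight: Aluminium penlight, 120 mm long and 12 mm thick, lying on the counter near the box's front right. Origin under its middle. Bystander.
- sanitiser: Clear bottle with a blue cap, 60 mm in diameter, 160 mm high, to the right. Origin at its underside. Bystander.
- jar: Amber jar with a white cap, 64 mm in diameter, 85 mm high, to the left. Origin at its underside. Bystander.
- beaker: Steel beaker, 70 mm in diameter, 80 mm high, to the right. Origin at its underside. Bystander.
- hammer: Orange-handled reflex hammer, 200 mm long, lying to the left. Origin under its middle. Bystander.
Things that resemble listed ones, but are neither listed nor needed, are in the scene too. Leave any red or turquoise look-alike of the carrier alone.

How it is judged:
By the outcome, as a careful person would: the job done as asked, in the order asked, and still so for the second after the job is handed in, while the arm keeps its last pose, push and grip.
It also fails if it takes over 54 s, if anything falls off the work surface, if the arm or the gripper's body presses on something with over 40 N, if the wrist force passes 120 N, or if a joint passes its speed limit or range.

## Robot

A 6-joint arm with a two-finger parallel gripper is mounted at the origin on the work surface. World frame = base frame: x ahead of the robot, y to its left, z up, the work surface at z = 0. Lengths are in mm, angles in rad, forces in N, time in s.
With the tool pointing down it reaches from about 300 to 775 mm from the base axis. Payload 14.6 kg.
Tool frame: the origin (TCP) lies midway between the tips of the shut fingers; the grasp point (between the pads) lies manip.grasp_offset behind it (manip.grasp_offset is the distance from the TCP to the grasp point, in mm); z points along the fingers, y is the direction in which the jaws open and shut (so a half turn about z gives the same grasp; the last joint's range is limited). The gripper opens to 94 mm and grips with 3 to 60 N. Pads are 16 mm wide; open, the fingers measure 119 mm over their backs; the gripper's body (75 mm by 177 mm) begins 78 mm behind the grasp point.
Start: joints at [1.228, 0.3, 1.521, -0, 1.321, -0.067], TCP at [149.772, 529.205, 205.446] pointing down, gripper open.
Joint ranges: [-3.03, 3.03], [-0.79, 2.21], [0.23, 2.52], [-1.04, 4.18], [0, 3.07], [-2.55, 2.55]. Speed limits (rad/s): [2.22, 2.22, 2.57, 3.14, 3.14, 3.14].

## Interface

Orientations are given as [roll, pitch, yaw] about the fixed x, y, z axes, in that order (R = Rz(yaw) Ry(pitch) Rx(roll)).
In Python, from cell import monitor, vision, order, manip gives the robot as it stands.
- The arm moves only by the shell command python3 -m jog 'ROWS' [FORCE]. ROWS is JSON, a list of rows, each a list of 7 numbers: the shift along the tool's x, y, z in cm, then the turn, a rotation vector about the tool's x, y, z in rad, then the opening in per cent of the stroke, from 0 (shut) to 100 (fully open). In form: [[tx, ty, tz, rx, ry, rz, jaw], ...]. A call has 1 to 8 rows; each row shifts and turns the commanded pose from where the row before left it, along the tool's axes as they then stand; what a row does not reach is not made up. A row lasts 1/10 s, in which the tool goes at most 50 mm and 8.59 degrees, less where a joint would pass 70% of its speed; a pose out of reach is approached as far as the arm can. A call is refused whole if a number of a shift passes 5 or a number of a turn 0.15, either way. A call with a gripper value outside its range is refused whole. The fingers move at their own pace and stop on an object; FORCE is the grip in N (left out, the last holds). Time passes only in rows, so rows that do not move let the fingers close. It gives the time, the measured TCP pose, the force and the opening at its end, in the units of the state.
- monitor.read_state(): the state, without advancing time (a new reading comes with each control period).
- vision.camera(name): name is "side" or "top"; returns a dict with "color" (384x512x3 uint8, blue, green, red), "fx", "fy", "cx", "cy" (pixels), "cam_to_world" (4x4, takes a point from camera to world coordinates). Camera axes: x right, y down, z forward; pixel columns grow to the right and rows downward; lengths in mm; the calibration is good to about 2 mm. A picture is of the moment at which its call begins. There is no depth.
- order.sign_off(): hands the job in, once; it reports no verdict.
The state is a dict: "clock": time; "joints": joint angles; "qd": joint speeds; "effort": joint torques, N m; "eef_pos": TCP position; "eef_rot": TCP orientation; "wrist_force": force on the tool from outside, world axes, zero at the start; "moment": the same for the moment, N m; "finger_gap": finger opening in mm.
Only numpy, scipy, OpenCV 4.12 (cv2) and the standard library are available. Lean on these libraries where they do the work, as an engineer would, in place of code of your own. Each camera call takes 0.05 s, during which the arm holds its last target.

## Working session

There is one attempt and no reset: what is moved stays moved. The work goes in short steps, Python scripts to look and compute and a shell command to move; the robot and the scene stay as the last step left them, time stands still between calls to the robot, and variables do not carry over. Pictures are saved under pics/ and viewed, and the job is handed in when it is done.

```bash
mkdir -p pics; ls
python3 - <<'E'
from cell import monitor, vision, order, manip
import cv2
s=monitor.read_state();print(s);print(manip.grasp_offset)
for n in("side","top"):
    c=vision.camera(n);cv2.imwrite(f"pics/{n}0.png",c["color"]);print(n,c["fx"],c["fy"],c["cx"],c["cy"],c["cam_to_world"])
E
```

```text
pics
{'clock': 0.0, 'joints': array([ 1.22839854e+00,  3.00447335e-01,  1.52156265e+00,  1.99252673e-05,
        1.32070410e+00, -6.66021282e-02]), 'qd': array([ 2.33363508e-03, -7.50166128e-04,  2.08098129e-05,  6.63124192e-04,
       -5.68124910e-04, -3.04060827e-04]), 'effort': array([-2.26513730e-03, -5.31800616e+01, -3.52731764e+01,  7.07883853e-02,
        2.44493445e-02, -5.24157784e-06]), 'eef_pos': array([149.68477767, 528.97368746, 204.90716583]), 'eef_rot': array([-3.14047500e+00, -9.38911701e-05,  2.86579200e+00]), 'wrist_force': array([ 0.54939131, -0.01875009, -0.40912171]), 'moment': array([0.05139308, 0.01811971, 0.00336067]), 'finger_gap': 93.82156803443472}
18.8
side 364.7283073390277 364.7283073390277 258.31550848482476 180.70687136997245 [[ 8.70188752e-01 -2.94846282e-01  3.94762214e-01  8.26443842e+01]
 [-4.92365923e-01 -5.50659298e-01  6.74054994e-01 -6.92570290e+02]
 [ 1.86368753e-02 -7.80922536e-01 -6.24349790e-01  7.35001462e+02]
 [ 0.00000000e+00  0.00000000e+00  0.00000000e+00  1.00000000e+00]]
top 498.5537069286818 498.5537069286818 252.4170960523311 191.11389093760312 [[ 1.29661993e-02 -9.97299895e-01  7.22827534e-02  3.95678593e+02]
 [-9.99736007e-01 -1.43012559e-02 -1.79830543e-02  2.69666477e+01]
 [ 1.89682323e-02 -7.20304994e-02 -9.97222048e-01  1.49043988e+03]
 [ 0.00000000e+00  0.00000000e+00  0.00000000e+00  1.00000000e+00]]
```

View pics/side0.png

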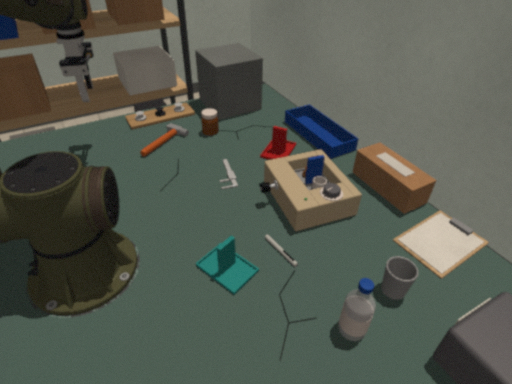

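View pics/top0.png

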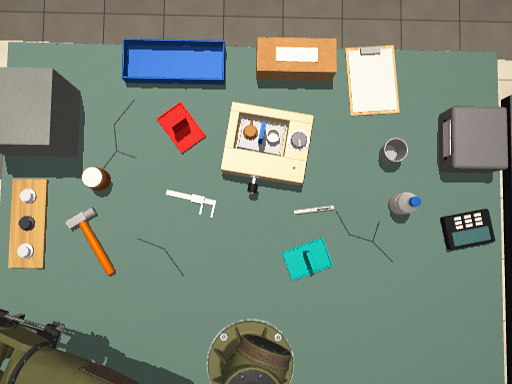

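The top view shows the box at about (267,145), its knob at (253,187), the blue grip at (263,133), the chestpiece at (250,131) on the left and the pot at (273,137). I'll enlarge it.

Run:
```python
import cv2
a=cv2.imread("pics/top0.png")[92:212,205:330];b=cv2.imread("pics/side0.png")[135:235,245:370]
cv2.imwrite("pics/topc.png",cv2.resize(a,None,fx=6,fy=6,interpolation=cv2.INTER_CUBIC)[:600*2][:720])
cv2.imwrite("pics/topc.png",cv2.resize(a,(625,600),interpolation=cv2.INTER_CUBIC))
cv2.imwrite("pics/sidec.png",cv2.resize(b,(750,600),interpolation=cv2.INTER_CUBIC))
```

```text
(no output)
```

View pics/topc.png

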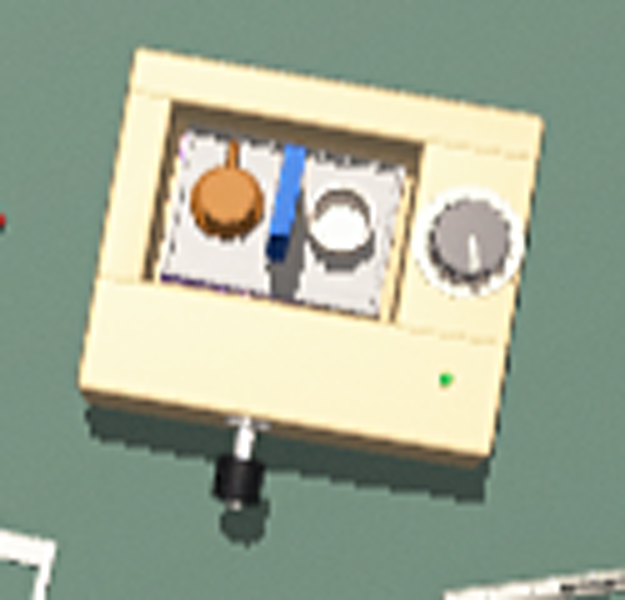

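View pics/sidec.png

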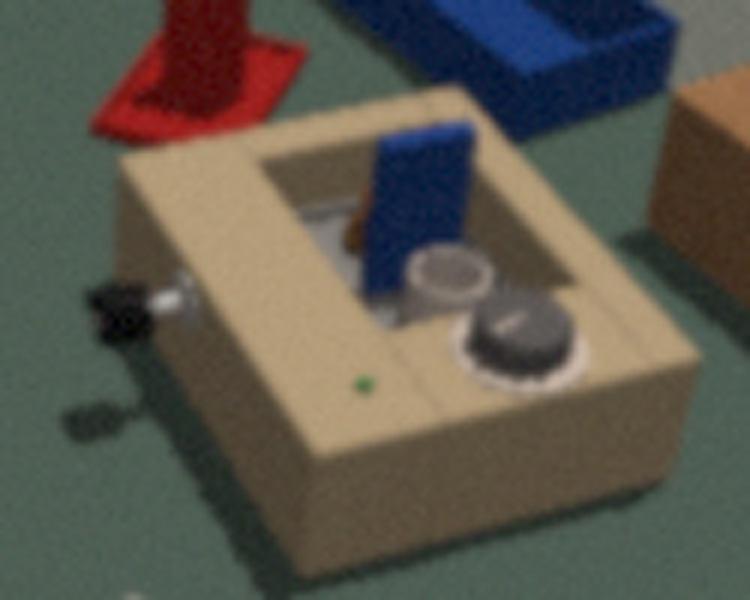

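```bash
cat > h.py <<'E'
import numpy as np, cv2
from scipy.optimize import least_squares
from cell import monitor, vision, manip
def proj(c,P):
    T=np.linalg.inv(c["cam_to_world"]);p=np.atleast_2d(P)@T[:3,:3].T+T[:3,3]
    return np.c_[c["fx"]*p[:,0]/p[:,2]+c["cx"],c["fy"]*p[:,1]/p[:,2]+c["cy"]]
def ray(c,uv,z):
    R=c["cam_to_world"];d=R[:3,:3]@np.array([(uv[0]-c["cx"])/c["fx"],(uv[1]-c["cy"])/c["fy"],1]);o=R[:3,3]
    return o+d*(z-o[2])/d[2]
def full(p,s,o): return (np.array(p)+.5)/s-.5+np.array(o)
E
python3 - <<'E'
from h import *
T=vision.camera("top");S=vision.camera("side")
tc=full([(137,48),(543,118),(490,457),(80,388)],5,(205,92)); sc=full([(455,87),(700,357),(318,457),(120,158)],6,(245,135))
B=np.array([[100,100,80],[100,-140,80],[-100,-140,80],[-100,100,80]],float)
def W(p,P):
    c,s=np.cos(p[2]),np.sin(p[2]);return P@np.array([[c,-s,0],[s,c,0],[0,0,1]]).T+[p[0],p[1],0]
for use in("t","s","ts"):
    f=lambda p:np.r_[(proj(T,W(p,B))-tc).ravel() if "t" in use else [],(proj(S,W(p,B))-sc).ravel() if "s" in use else []]
    r=least_squares(f,[600,0,0]);print(use,r.x,np.round(r.fun,1))
p=r.x
for n,l in(("knob home",[-135,0,60]),("well",[20,0,131])): print(n,W(p,np.array([l],float)), (proj(T,W(p,np.array([l],float)))-[205,92])*5,(proj(S,W(p,np.array([l],float)))-[245,135])*6)
print("knob top", ray(T,full((239,481),5,(205,92)),65))
print("grip top T",ray(T,full((295,147),5,(205,92)),131),ray(T,full((277,237),5,(205,92)),131))
print("grip top S",ray(S,full((378,139),6,(245,135)),131),ray(S,full((472,125),6,(245,135)),131))
E
```

```text
t [ 6.42389298e+02 -1.90104036e+01 -1.51651218e-01] [-0.4 -0.1  0.7 -0.3  0.5  0.3 -0.8  0.1]
s [ 6.43986030e+02 -2.00442183e+01 -1.50616952e-01] [ 0.3 -0.4  1.1  0.  -0.4  0.2 -1.1 -0.4]
ts [ 6.43152243e+02 -1.95739286e+01 -1.50951303e-01] [-0.2 -0.4  0.9 -0.6  0.7 -0.  -0.5 -0.1  0.1 -0.4  0.7  0.  -0.8  0.2
 -1.4 -0.4]
knob home [[509.68739998   0.72719393  60.        ]] [[238.08918831 477.69598651]] [[116.46885582 314.47842561]]
well [[662.92481277 -22.5815023  131.        ]] [[286.3912154  191.38186521]] [[418.80004652 132.83637742]]
knob top [508.5294587    1.43411927  65.        ]
grip top T [688.91591949 -25.93656345 131.        ] [638.50242069 -16.58076514 131.        ]
grip top S [642.54617009 -15.2397242  131.        ] [690.1068968  -27.09452238 131.        ]
```

Both cameras agree to about 2 mm: box at (643,-20) with yaw -0.151, and the measured knob and grip are within about 2 mm of where the model puts them. I'll turn to the box axes and move over the knob.

```bash
cat >> h.py <<'E'
from scipy.spatial.transform import Rotation as Ro
def delta(target,yaw=None):
    s=monitor.read_state();R=Ro.from_euler("xyz",s["eef_rot"])
    d=R.inv().apply(np.array(target)-s["eef_pos"])/10
    print("t",round(s["clock"],2),"tcp",np.round(s["eef_pos"],1),"rot",np.round(s["eef_rot"],4),"F",np.round(s["wrist_force"],1),"M",np.round(s["moment"],2),"gap",round(s["finger_gap"],1))
    print("d cm",np.round(d,2))
    if yaw is not None: print("rotvec",np.round((R.inv()*Ro.from_euler("xyz",[np.pi,0,yaw])).as_rotvec(),4))
E
python3 -m jog '[[0,0,0,0,0,-0.125,100]]'
python3 -c "
from h import *
delta([509.3,1,150],2.9907)"
```

```text
clock: 0.3
eef_pos: [149.7, 529.1, 205.3]
eef_rot: [-3.141, -0.0, 2.991]
wrist_force: [-0.3, 0.1, 0.1]
finger_gap: 93.8
t 0.3 tcp [149.7 529.1 205.3] rot [-3.1412e+00 -1.0000e-04  2.9913e+00] F [-0.3  0.1  0.1] M [-0.03  0.02 -0.03] gap 93.8
d cm [-43.46 -46.83   5.54]
rotvec [-0.0004 -0.0001  0.0006]
```

```bash
python3 -m jog '[[-3.1,-3.3,0.2,0,0,0,100],[-3.1,-3.3,0.2,0,0,0,100],[-3.1,-3.3,0.2,0,0,0,100],[-3.1,-3.3,0.2,0,0,0,100],[-3.1,-3.3,0.2,0,0,0,100],[-3.1,-3.3,0.2,0,0,0,100],[-3.1,-3.3,0.2,0,0,0,100]]'
python3 -m jog '[[-3.1,-3.3,0.4,0,0,0,100],[-3.1,-3.3,0.4,0,0,0,100],[-3.1,-3.3,0.4,0,0,0,100],[-3.1,-3.3,0.4,0,0,0,100],[-3.1,-3.3,0.4,0,0,0,100],[-3.1,-3.3,0.4,0,0,0,100],[0,0,0,0,0,0,100]]'
python3 -c "
from h import *
delta([509.3,1,41.5],2.9907)
c=vision.camera('side');cv2.imwrite('pics/s1.png',cv2.resize(c['color'][60:260,180:400],(660,600)))"
```

```text
clock: 1.0
eef_pos: [330.2, 266.6, 191.5]
eef_rot: [3.141, 0.0, 2.991]
wrist_force: [0.2, 0.5, 0.2]
finger_gap: 93.8
clock: 1.7
eef_pos: [485.3, 40.9, 166.6]
eef_rot: [-3.141, -0.001, 2.987]
wrist_force: [-1.1, 0.5, 0.3]
finger_gap: 94.1
t 1.7 tcp [485.3  40.9 166.6] rot [-3.1410e+00 -7.0000e-04  2.9866e+00] F [-1.1  0.5  0.3] M [0.07 0.05 0.02] gap 94.1
d cm [-3.   -3.57 12.51]
rotvec [-0.0006 -0.0007 -0.0041]
```

View pics/s1.png

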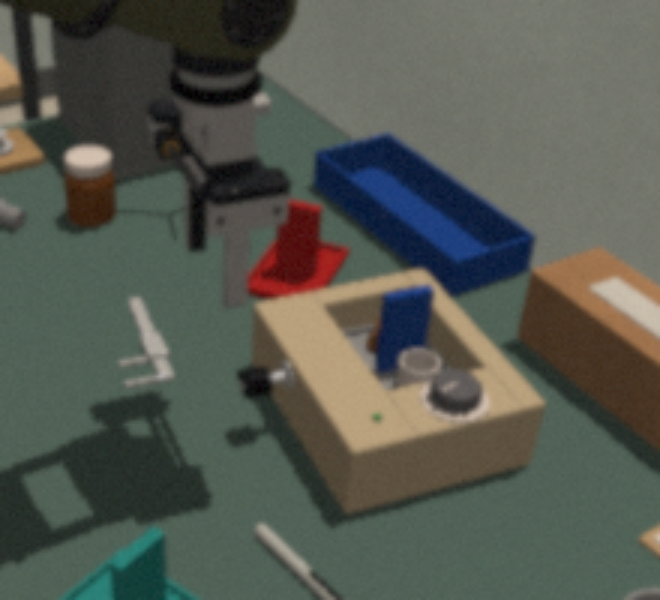

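The gripper is left of the knob at z of about 167 and clear of everything. I'll centre it, then descend.

```bash
python3 -m jog '[[-1.5,-1.8,1,0,0,0,100],[-1.5,-1.75,1,0,0,0,100],[0,0,1,0,0,0,100],[0,0,0,0,0,0,100]]'
python3 -c "
from h import *
delta([509.3,1,41.5],2.9907)"
```

```text
clock: 2.15
eef_pos: [507.0, 5.8, 136.2]
eef_rot: [-3.142, -0.003, 2.991]
wrist_force: [-0.0, 0.2, 0.1]
finger_gap: 94.0
t 2.15 tcp [507.    5.8 136.2] rot [-3.1416e+00 -2.5000e-03  2.9908e+00] F [-0.   0.2  0.1] M [0.   0.01 0.03] gap 94.0
d cm [-0.32 -0.44  9.47]
rotvec [-0.     -0.0025  0.0001]
```

```bash
python3 -m jog '[[0,0,2,0,0,0,100],[0,0,2,0,0,0,100],[0,0,0,0,0,0,100],[0,0,0,0,0,0,100],[0,0,0,0,0,0,100]]'
python3 -c "
from h import *
delta([509.3,1,41.5],2.9907)"
```

```text
clock: 2.65
eef_pos: [508.5, 5.4, 98.8]
eef_rot: [3.141, 0.002, 2.991]
wrist_force: [0.9, -1.0, -0.1]
finger_gap: 94.1
t 2.65 tcp [508.5   5.4  98.8] rot [3.1414e+00 1.7000e-03 2.9914e+00] F [ 0.9 -1.  -0.1] M [-0.03 -0.03  0.01] gap 94.1
d cm [-0.13 -0.42  5.73]
rotvec [0.0002 0.0017 0.0007]
```

```bash
python3 -m jog '[[-0.1,-0.4,1.7,0,0,0,100],[0,0,2,0,0,0,100],[0,0,2,0,0,0,100],[0,0,0,0,0,0,80],[0,0,0,0,0,0,60]]'
python3 -c "
from h import *
delta([509.3,1,41.5],2.9907)
for n in('side','top'):
  c=vision.camera(n);cv2.imwrite('pics/2%s.png'%n,cv2.resize(c['color'][100:250,180:330],(600,600)))"
```

```text
clock: 3.15
eef_pos: [508.9, 0.9, 41.5]
eef_rot: [3.142, 0.001, 2.991]
wrist_force: [0.0, 0.2, 0.3]
finger_gap: 81.7
t 3.15 tcp [508.9   0.9  41.5] rot [3.1415e+00 8.0000e-04 2.9909e+00] F [0.  0.2 0.3] M [0.06 0.   0.02] gap 81.7
d cm [-0.04  0.01  0.  ]
rotvec [0.0001 0.0008 0.0002]
```

View pics/2side.png

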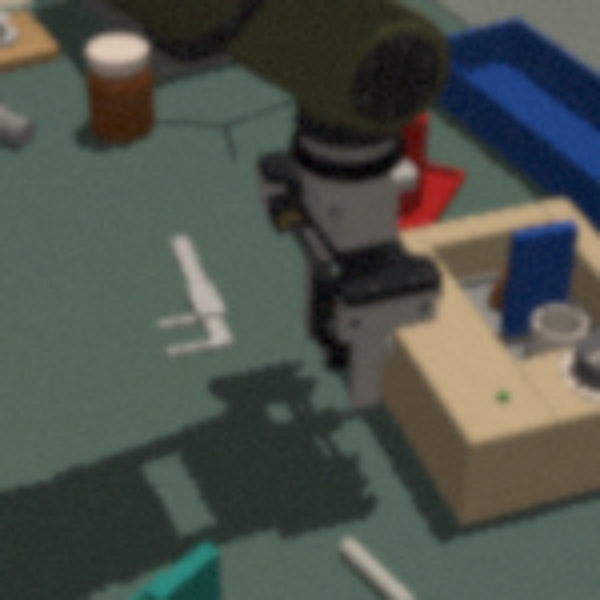

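The gripper straddles the knob in front of the box and touches nothing. I'll close it on the knob.

```bash
python3 -m jog '[[0,0,0,0,0,0,20],[0,0,0,0,0,0,20],[0,0,0,0,0,0,20],[0,0,0,0,0,0,20],[0,0,0,0,0,0,20],[0,0,0,0,0,0,20],[0,0,0,0,0,0,20],[0,0,0,0,0,0,20]]' 30
```

```text
clock: 4.05
eef_pos: [508.5, 1.6, 40.5]
eef_rot: [3.14, 0.0, 2.991]
wrist_force: [0.8, 7.4, 0.7]
finger_gap: 27.4
```

```bash
python3 -m jog '[[0.5,0,0,0,0,0,20],[0.5,0,0,0,0,0,20],[0.5,0,0,0,0,0,20],[0.5,0,0,0,0,0,20],[0.5,0,0,0,0,0,20],[0.5,0,0,0,0,0,20],[0.5,0,0,0,0,0,20],[0.5,0,0,0,0,0,20]]' 40
python3 -m jog '[[0.1,0,0,0,0,0,20],[0,0,0,0,0,0,20],[0,0,0,0,0,0,20]]'
python3 -c "
from h import *
delta([508.5,1.6,40.5],2.9907)
for n in('side','top'):
  c=vision.camera(n);cv2.imwrite('pics/3%s.png'%n,cv2.resize(c['color'][100:250,180:330],(600,600)))"
```

```text
clock: 4.85
eef_pos: [468.7, 7.7, 40.4]
eef_rot: [3.14, -0.0, 2.991]
wrist_force: [15.5, 6.8, -7.6]
finger_gap: 27.0
clock: 5.15
eef_pos: [468.9, 7.7, 40.5]
eef_rot: [3.14, 0.002, 2.991]
wrist_force: [8.3, 7.1, -6.2]
finger_gap: 27.4
t 5.15 tcp [468.9   7.7  40.5] rot [3.1401e+00 2.4000e-03 2.9908e+00] F [ 8.3  7.1 -6.2] M [ 1.36 -1.46 -0.04] gap 27.4
d cm [-4.   -0.01  0.01]
rotvec [0.0014 0.0024 0.0001]
```

View pics/3side.png

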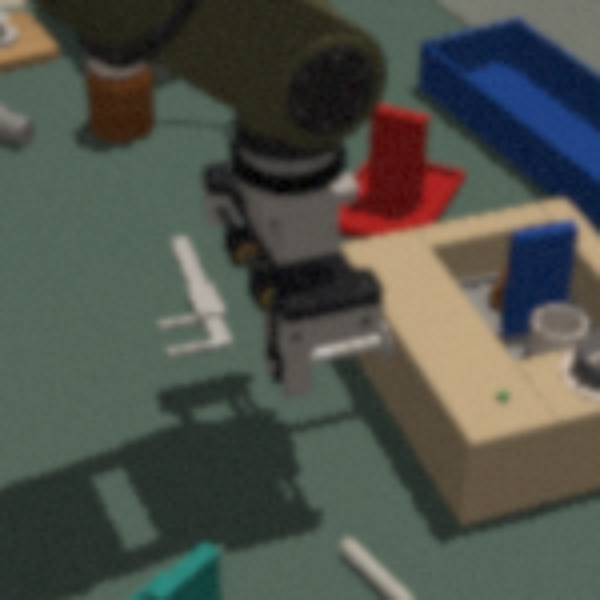

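View pics/3top.png

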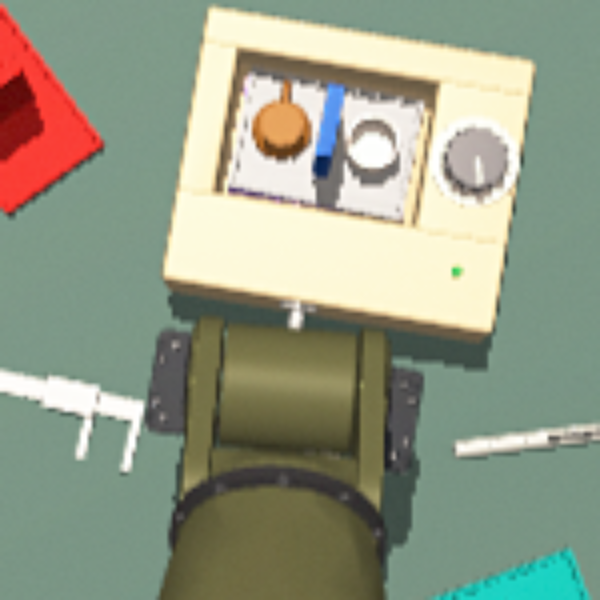

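The tool moved 40 mm, the end stop shows in the force and the rod is visibly out. I'll dwell for about 3 s.

```bash
for i in 1 2 3 4; do python3 -m jog '[[0,0,0,0,0,0,20],[0,0,0,0,0,0,20],[0,0,0,0,0,0,20],[0,0,0,0,0,0,20],[0,0,0,0,0,0,20],[0,0,0,0,0,0,20],[0,0,0,0,0,0,20]]'|tail -5; done
python3 -m jog '[[-0.5,0,0,0,0,0,20],[-0.5,0,0,0,0,0,20],[-0.5,0,0,0,0,0,20],[-0.5,0,0,0,0,0,20],[-0.5,0,0,0,0,0,20],[-0.5,0,0,0,0,0,20],[-0.5,0,0,0,0,0,20],[-0.5,0,0,0,0,0,20]]'
python3 -m jog '[[-0.2,0,0,0,0,0,20],[-0.1,0,0,0,0,0,20],[0,0,0,0,0,0,20],[0,0,0,0,0,0,20]]'
```

```text
clock: 5.95
eef_pos: [468.9, 7.7, 40.5]
eef_rot: [3.14, 0.002, 2.991]
wrist_force: [8.5, 8.1, -6.7]
finger_gap: 27.0
clock: 6.65
eef_pos: [468.9, 7.7, 40.5]
eef_rot: [3.14, 0.002, 2.991]
wrist_force: [7.6, 7.5, -5.8]
finger_gap: 27.3
clock: 7.35
eef_pos: [468.9, 7.7, 40.5]
eef_rot: [3.14, 0.002, 2.991]
wrist_force: [7.9, 7.4, -5.6]
finger_gap: 27.2
clock: 8.05
eef_pos: [468.9, 7.7, 40.5]
eef_rot: [3.14, 0.002, 2.991]
wrist_force: [8.1, 8.1, -6.9]
finger_gap: 26.9
clock: 8.85
eef_pos: [508.0, 1.7, 40.5]
eef_rot: [3.14, 0.001, 2.991]
wrist_force: [1.6, 7.0, -1.4]
finger_gap: 26.9
clock: 9.25
eef_pos: [508.6, 1.7, 40.3]
eef_rot: [3.141, -0.005, 2.991]
wrist_force: [-14.0, 8.7, 10.5]
finger_gap: 27.4
```

The knob is home against its stop at the starting position. Release, rise, and look.

```bash
python3 -m jog '[[0,0,0,0,0,0,70],[0,0,0,0,0,0,70],[0,0,0,0,0,0,70],[0,0,0,0,0,0,70]]'
python3 -m jog '[[0,0,-3,0,0,0,70],[0,0,-4,0,0,0,70],[0,0,-4,0,0,0,70],[0,0,-3,0,0,0,70],[0,0,0,0,0,0,70],[0,0,0,0,0,0,70]]'
python3 -c "
from h import *
delta([664.5,-21.3,170],2.9707)
for n,(y,x) in dict(side=(130,235),top=(95,205)).items():
  c=vision.camera(n);cv2.imwrite('pics/4%s.png'%n,cv2.resize(c['color'][y:y+100,x:x+130],(780,600),interpolation=cv2.INTER_CUBIC))"
```

```text
clock: 9.65
eef_pos: [510.5, 0.4, 40.4]
eef_rot: [-3.141, 0.0, 2.991]
wrist_force: [-0.3, -0.2, -0.1]
finger_gap: 55.6
clock: 10.25
eef_pos: [510.4, 0.4, 180.4]
eef_rot: [-3.142, 0.001, 2.991]
wrist_force: [-0.6, 0.1, -0.2]
finger_gap: 65.9
t 10.25 tcp [5.104e+02 4.000e-01 1.804e+02] rot [-3.1416e+00  6.0000e-04  2.9907e+00] F [-0.6  0.1 -0.2] M [-0.04  0.   -0.01] gap 65.9
d cm [-15.56   0.17   1.05]
rotvec [-0.      0.0006  0.02  ]
```

View pics/4side.png

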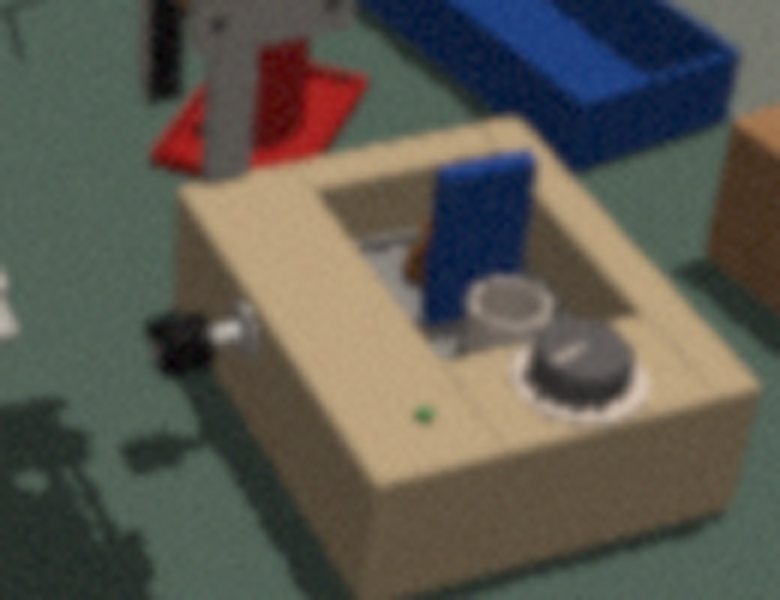

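View pics/4top.png

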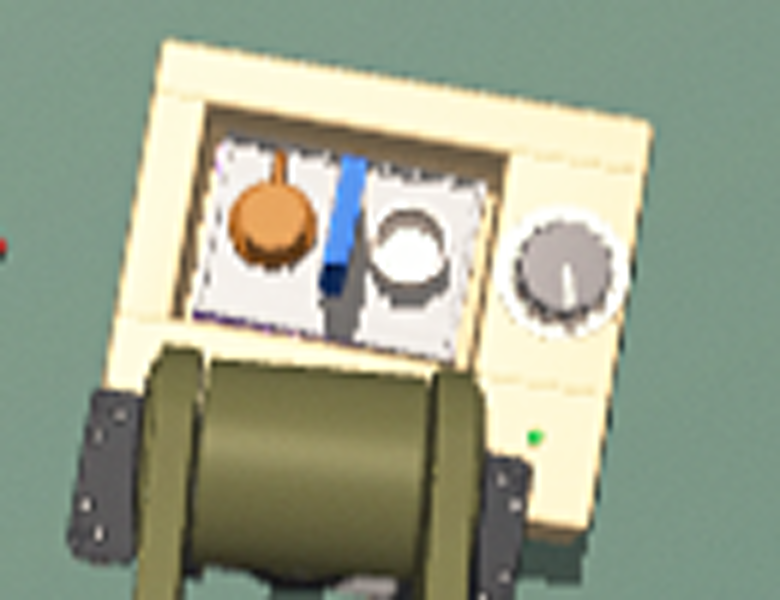

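The knob is back home (165,340 in the side crop) and the tray is undisturbed, with its grip yaw about -0.175. Next is to move over the grip.

```bash
python3 -m jog '[[-3,0,0,0,0,0.024,70],[-4,0,0,0,0,0,70],[-4,0,0,0,0,0,70],[-3,0,0,0,0,0,70],[-1.2,0,0,0,0,0,70],[0,0,0,0,0,0,70],[0,0,0,0,0,0,70],[0,0,0,0,0,0,70]]'
python3 -c "
from h import *
delta([664.8,-21.4,94.2],2.9666)
for n,(y,x) in dict(side=(130,235),top=(95,205)).items():
  c=vision.camera(n);cv2.imwrite('pics/5%s.png'%n,cv2.resize(c['color'][y-30:y+90,x:x+130],(650,600),interpolation=cv2.INTER_CUBIC))"
```

```text
clock: 11.15
eef_pos: [659.5, -25.0, 180.2]
eef_rot: [-3.142, -0.001, 2.967]
wrist_force: [-0.3, -0.2, 0.5]
finger_gap: 65.6
t 11.15 tcp [659.5 -25.  180.2] rot [-3.1415e+00 -7.0000e-04  2.9669e+00] F [-0.3 -0.2  0.5] M [ 0.   -0.06 -0.06] gap 65.6
d cm [-0.46  0.45  8.6 ]
rotvec [-0.0001 -0.0007  0.0003]
```

View pics/5side.png

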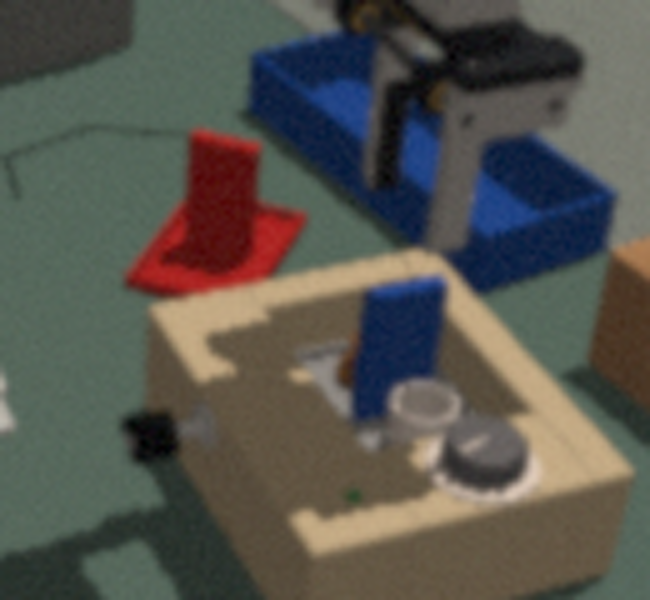

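```bash
python3 -m jog '[[-0.4,0.4,0,0,0,0,70],[0,0,2,0,0,0,70],[0,0,2,0,0,0,70],[0,0,2,0,0,0,70],[0,0,1.6,0,0,0,70],[0,0,1,0,0,0,70],[0,0,0,0,0,0,50],[0,0,0,0,0,0,40]]' 10
python3 -c "
from h import *
delta([664.8,-21.4,94.2],2.9666)
for n,(y,x) in dict(side=(130,235),top=(95,205)).items():
  c=vision.camera(n);cv2.imwrite('pics/6%s.png'%n,cv2.resize(c['color'][y-30:y+90,x:x+130],(650,600),interpolation=cv2.INTER_CUBIC))"
```

```text
clock: 12.05
eef_pos: [665.2, -21.9, 95.2]
eef_rot: [3.142, 0.001, 2.967]
wrist_force: [1.3, 0.8, -0.1]
finger_gap: 53.0
t 12.05 tcp [665.2 -21.9  95.2] rot [3.1415e+00 8.0000e-04 2.9668e+00] F [ 1.3  0.8 -0.1] M [ 0.02  0.06 -0.05] gap 53.0
d cm [0.05 0.05 0.1 ]
rotvec [0.0001 0.0008 0.0002]
```

View pics/6side.png

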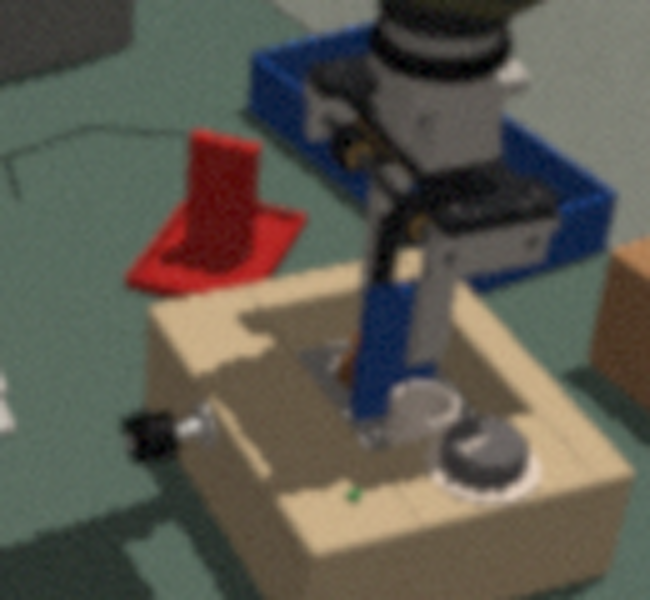

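The grip sits between the fingers. Close gently, then firm up.

```bash
python3 -m jog '[[0,0,0.1,0,0,0,30],[0,0,0,0,0,0,20],[0,0,0,0,0,0,15],[0,0,0,0,0,0,12],[0,0,0,0,0,0,8],[0,0,0,0,0,0,5],[0,0,0,0,0,0,5],[0,0,0,0,0,0,5]]' 8
python3 -m jog '[[0,0,0,0,0,0,5],[0,0,0,0,0,0,5],[0,0,0,0,0,0,0],[0,0,0,0,0,0,0]]' 45
python3 -m jog '[[0,0,0,0,0,0,0],[0,0,0,0,0,0,0]]' 55
```

```text
clock: 12.95
eef_pos: [664.9, -22.0, 93.5]
eef_rot: [-3.142, 0.0, 2.967]
wrist_force: [-0.1, -0.8, 1.4]
finger_gap: 11.8
clock: 13.35
eef_pos: [664.9, -22.0, 93.6]
eef_rot: [-3.142, 0.0, 2.967]
wrist_force: [-1.3, -1.0, 2.7]
finger_gap: 11.8
clock: 13.55
eef_pos: [664.9, -22.0, 93.6]
eef_rot: [-3.142, 0.0, 2.967]
wrist_force: [0.1, -2.0, 3.1]
finger_gap: 11.4
```

Gripped on the 12 mm grip. Lift slowly at first.

```bash
python3 -m jog '[[0,0,-0.1,0,0,0,0],[0,0,-0.2,0,0,0,0],[0,0,-0.3,0,0,0,0],[0,0,-0.4,0,0,0,0],[0,0,-0.4,0,0,0,0],[0,0,-0.4,0,0,0,0],[0,0,-0.2,0,0,0,0],[0,0,0,0,0,0,0]]'
python3 -c "
from h import *
delta([664.9,-22,243.6],2.9666)
for n,(y,x) in dict(side=(130,235),top=(95,205)).items():
  c=vision.camera(n);cv2.imwrite('pics/7%s.png'%n,cv2.resize(c['color'][y-30:y+90,x:x+130],(650,600),interpolation=cv2.INTER_CUBIC))"
```

```text
clock: 14.35
eef_pos: [665.0, -22.0, 113.9]
eef_rot: [3.141, 0.001, 2.967]
wrist_force: [-0.7, 0.1, -4.3]
finger_gap: 11.8
t 14.35 tcp [665.  -22.  113.9] rot [3.1415e+00 6.0000e-04 2.9668e+00] F [-0.7  0.1 -4.3] M [0.03 0.   0.03] gap 11.8
d cm [  0.    -0.   -12.97]
rotvec [0.0001 0.0006 0.0002]
```

View pics/7side.png

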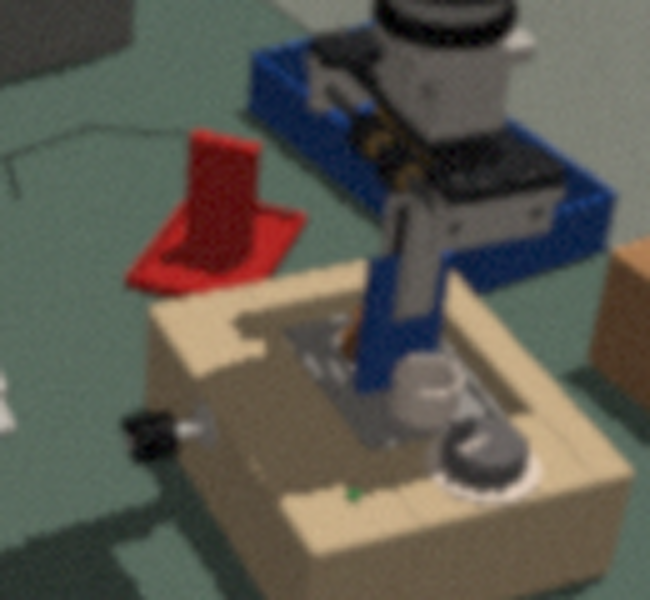

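The tray, pot and chestpiece have risen together and level. The load reads about 4 N, as expected for 0.39 kg. Continue.

```bash
python3 -m jog '[[0,0,-0.4,0,0,0,0],[0,0,-0.8,0,0,0,0],[0,0,-1,0,0,0,0],[0,0,-1,0,0,0,0],[0,0,-1,0,0,0,0],[0,0,-1,0,0,0,0],[0,0,-1,0,0,0,0],[0,0,-1,0,0,0,0]]'
python3 -m jog '[[0,0,-1,0,0,0,0],[0,0,-1,0,0,0,0],[0,0,-1,0,0,0,0],[0,0,-1,0,0,0,0],[0,0,-0.8,0,0,0,0],[0,0,-0.5,0,0,0,0],[0,0,-0.3,0,0,0,0],[0,0,-0.1,0,0,0,0]]'
python3 -m jog '[[0,0,0,0,0,0,0],[0,0,0,0,0,0,0],[0,0,0,0,0,0,0],[0,0,0,0,0,0,0]]'
python3 -c "
from h import *
delta([664.9,-22,243.6],2.9666)
for n,(y,x) in dict(side=(130,235),top=(95,205)).items():
  c=vision.camera(n);cv2.imwrite('pics/8%s.png'%n,cv2.resize(c['color'][y-90:y+110,x-30:x+180],(630,600),interpolation=cv2.INTER_CUBIC))
  cv2.imwrite('pics/8f%s.png'%n,c['color'])"
```

```text
clock: 15.25
eef_pos: [664.9, -21.9, 186.3]
eef_rot: [3.142, 0.0, 2.967]
wrist_force: [-0.2, -0.5, -4.6]
finger_gap: 11.6
clock: 16.05
eef_pos: [664.9, -22.0, 242.5]
eef_rot: [-3.142, -0.0, 2.967]
wrist_force: [0.9, -0.3, -4.1]
finger_gap: 11.7
clock: 16.45
eef_pos: [664.8, -22.0, 242.2]
eef_rot: [-3.142, -0.0, 2.967]
wrist_force: [0.4, 0.4, -4.7]
finger_gap: 11.6
t 16.45 tcp [664.8 -22.  242.2] rot [-3.1415e+00 -3.0000e-04  2.9668e+00] F [ 0.4  0.4 -4.7] M [-0.07 -0.02  0.  ] gap 11.6
d cm [-0.01 -0.   -0.14]
rotvec [-0.0001 -0.0003  0.0002]
```

View pics/8side.png

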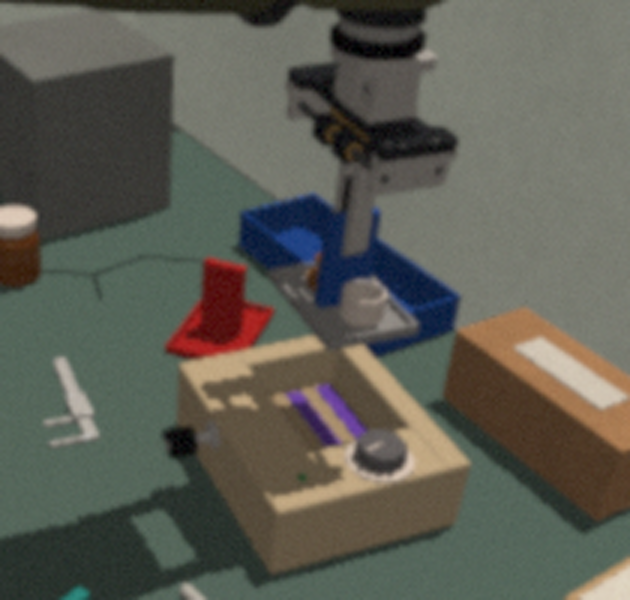

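View pics/8ftop.png

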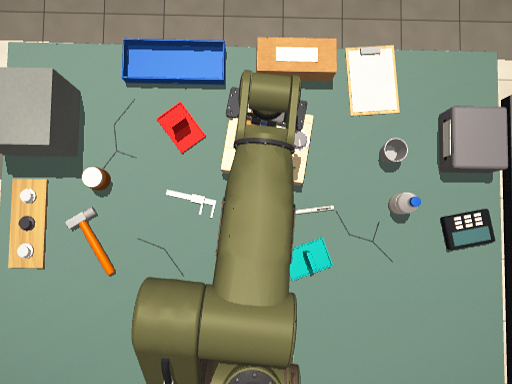

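The tray hangs level over the box (tray corners at about (418,325) and (320,340) in the crop) with the pot and chestpiece aboard. The shutter knob is home and the bystanders haven't moved. Handing in.

```bash
python3 -c "
from cell import order
print(order.sign_off())"
```

```text
the job is handed in; nothing more can be done
None
```

The job is done and handed in at about 16.5 s of the 54 s allowed; sign-off gives no verdict.

- **Shutter:** I pulled the knob out 40 mm to its stop and held it out for about 3 s. I then pushed it home until the stop pushed back with about 14 N. The TCP was then within about 0.1 mm of its starting position, and the knob still looks home in the last side picture.
- **Lift:** I pinched the carrier by its blue grip with 55 N and lifted it straight up. The TCP rose 148.6 mm, and its orientation stayed within about 0.001 rad of straight down.
- **Load:** The wrist carried about 4 to 4.7 N, close to the 3.8 N expected for the tray with both items.
- **Last pictures:** The tray looks level over the box with the pot and chestpiece on it, and the other things look where they were. I judged the tray's level by eye and did not measure it. The arm hides the tray from the top camera, and in the side view the chestpiece is only partly visible behind the grip.

No check failed. The two cameras disagreed by about 2 mm on the box and grip positions. They also gave the carrier's yaw as anywhere from about -0.16 to -0.24 rad; I used -0.175, and the grip closed squarely on it at 11.8 mm.

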